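# Rock a stuck tube block out of a dry-block heater

## Task

The aluminium tube block sits tight in the well of the dry-block heater. Take it by the black bar of its handle and do not pull it straight out: rock it side to side, tilting it so that one long side comes up a notch while the other stays down, then the other side, and so on until both sides are free of the spring catches. Finish while still holding it by the handle, level and just clear of the heater, a centimetre or two above the well it came from, and leave the beaker, the pot and the bottle alone.

Things in the scene. Friction and masses are not known exactly. Their poses are not given: they have to be found in the camera images.
- heater: white dry-block heater, fixed, 120 (x) x 150 (y) x 46 mm high, grey control strip on its -x side. Origin: centre of its underside on the bench, z up. Open well in its top, 66 (x) x 82 mm (y), 26 mm deep (floor 20 mm above the bench). The walls at +y and -y each carry two sprung steel balls, 40 mm above the bench, that catch the block's long sides
- well (a point): centre of the well's mouth, on the heater's top face, 46 mm above the bench; axes as the heater's
- block: aluminium tube block, 60 (x) x 70 (y) x 40 mm high, about 0.35 kg, six open holes in its top, standing in the well with its axes along the heater's. Origin: centre of its underside, z up. On each +y and -y side two round beads (3 mm radius) run along x, 4 and 15 mm above its underside, 80 mm over the beads, 1 mm of play to the well's wall each side; the balls catch above the beads
- handle (a point): centre of the black handle bar above the block, 66 (x) x 14 (y) x 22 mm high, flat sides facing +y and -y, axes as the block's. 73 mm above the block's underside (93 mm above the bench at the start), on two posts at x = -24 and +24 mm; 22 mm gap between bar and block. About 1 to 1.5 N m of tilting about its x axis rocks one side over a bead; a straight pull would need 25 to 30 N
- base (a point): centre of the block's underside, axes as the block's
- side_l (a point): middle of the lower bead on the block's +y side, 37 mm from its middle plane, 4 mm above its underside; 24 mm above the bench at the start, about 35 when that side is up one notch, 46 when up two and free. One notch is a tilt of about 0.15 rad about the block's x axis, turning about the other side's beads; a side that is up a notch tends to stay there
- side_r (a point): the same point on the block's -y side, with the same heights
- beaker: small empty glass beaker, 44 mm across, 55 mm high, a bystander; origin at the centre of its underside
- pot: sample pot with a screw lid, 48 mm across, 60 mm high, a bystander; origin at the centre of its underside
- amber: brown glass bottle with a screw cap, 58 mm across, 118 mm high, a bystander beyond the heater; origin at the centre of its underside
Not all that is in view belongs to the job. Of the things shaped like the heater, the white one is meant.

How it is judged:
On the way, in this order (a step that is already met when the one before it is completed fails the run):
1. one long side of the block is up a notch (its lower bead at least 8 mm above where it started) while the other is still down (less than 5 mm up) (((z of side_l in the frame of heater above 0.032 m and z of side_r in the frame of heater below 0.029 m) or (z of side_r in the frame of heater above 0.032 m and z of side_l in the frame of heater below 0.029 m))), for 0.1 s.
2. both sides have come up at least one notch (8 mm), and one side is up two (19 mm) while the other is still held at its first (less than 15.5 mm) (((z of side_l in the frame of heater above 0.043 m and z of side_r in the frame of heater between 0.032 and 0.0395 m) or (z of side_r in the frame of heater above 0.043 m and z of side_l in the frame of heater between 0.032 and 0.0395 m))), for 0.1 s.
At the end, for the whole second after the job is handed in: the block is held by its handle bar (within 40 mm of its centre), still, level within 0.2 rad, its underside 3 to 45 mm above the heater's top, within 30 mm of the well's middle, not touching the heater; beaker, pot and bottle within 20 mm of where they stood (z of base in the frame of well between 0.003 and 0.045 m and horizontal distance between base and well below 0.03 m and angle between block's own z axis and vertical below 0.2 rad and distance between the grasp point and handle below 0.04 m and contact force between the fingers and block above 2 N and contact force between block and heater below 0.2 N and linear speed of block below 0.03 m/s and distance of each of beaker, pot, amber from where it was at the start of the episode below 0.02 m); the arm keeps its last pose, push and grip.
It fails at once if the beaker, the pot or the bottle is moved more than 20 mm or tipped (distance of any of beaker, pot, amber from where it was at the start of the episode above 0.02 m or angle between any of beaker, pot, amber's own z axis and vertical above 0.4 rad).
It also fails if it takes over 42 s, if anything falls off the work surface, if the arm or the gripper's body presses on something with over 40 N, if the wrist force passes 120 N, or if a joint passes its speed limit or range.

## Robot

A 7-joint arm with a two-finger parallel gripper is mounted at the origin on a cart in front of the work surface, level with it; the furniture and walls round the work are solid. World frame = base frame: x ahead of the robot, y to its left, z up, the work surface at z = 0. Lengths are in m, angles in rad, forces in N, time in s.
With the tool pointing down it reaches from about 0.4 to 0.875 m from the base axis. Payload 19.3 kg.
Tool frame: the origin (TCP) lies midway between the tips of the shut fingers; the grasp point (between the pads) lies robot.grip_depth behind it (robot.grip_depth is the distance from the TCP to the grasp point, in m); z points along the fingers, y is the direction in which the jaws open and shut (so a half turn about z gives the same grasp; the last joint's range is limited). The gripper opens to 85 mm and grips with 20 to 120 N. Pads are 22 mm wide; open, the fingers measure 114 mm over their backs; the gripper's body (76 mm by 85 mm) begins 54 mm behind the grasp point. The pads swing forward as they close: fully open they stand 13 mm farther back than shut.
Start: joints at [-0.07, 0.521, -0.036, 1.599, 0.021, 1.021, -0.113], TCP at [0.625, -0, 0.231] pointing down, gripper open.
Joint ranges: [-2.91, 2.91], [-0.3, 2.13], [-1.5, 1.42], [0.17, 2.43], [-1.26, 4.41], [0.16, 1.93], [-2.52, 2.52]. Speed limits (rad/s): [1.89, 1.89, 2.39, 2.39, 3.01, 3.01, 3.01].

## Interface

Orientations are given as [roll, pitch, yaw] about the fixed x, y, z axes, in that order (R = Rz(yaw) Ry(pitch) Rx(roll)).
In Python, from plant import robot, kin, monitor, cams, ticket, spotter gives the robot as it stands. Calls block until the motion is done:
- robot.move_ptp(position, orientation): joint-space move of the TCP to a pose.
- robot.move_linear(position, ori=None, velocity=0.15): straight line of the TCP; ori=None keeps the orientation; velocity is the mean speed in m/s.
- robot.goto_joints(angles): joint-space move.
- robot.open_gripper() and robot.clamp(grip_force=None): open the fingers fully, or close them until they stop; grip_force is the grip in N (None keeps the last).
- robot.pause(seconds).
- kin.inverse_kinematics(position, orientation): joint angles nearest the present ones, or None.
- monitor.get_state(): the state.
- cams.grab_frame(name): name is "scene" or "side" or "wrist"; returns the picture (384x512x3 uint8, red, green, blue); there is no depth.
- cams.camera_params(name): a dict with "fx", "fy", "cx", "cy" (pixels), "D" ([k1, k2, p1, p2, k3] as OpenCV has them; the pictures are not rectified), "extrinsics" (4x4, takes a point from world to camera coordinates); the wrist camera has in their place "mount" (4x4, takes a point from camera to tool coordinates, whose origin is the TCP and whose axes are the flange's). Camera axes: x right, y up, looking along -z (the intrinsics and any distortion apply to the point x, -y, -z); pixel columns grow to the right and rows downward; lengths in m; the calibration is good to about 2 mm. A picture is of the moment at which its call begins: read the wrist's pose just before it. camera_params takes no time and is no camera call.
A pose or a line that the arm cannot do raises robot.IKError and nothing moves.
- ticket.job_done(): hands the job in, once; it reports no verdict.
Trained networks look in the newest picture that a camera, given by its name, has taken for a name from the list of things; names that differ only in an ending like _2 or _b are one class to them, and where a whole thing is asked for, a point or a joint stands for the part that bears it (a point fixed in the world has none). Each returns a list of dicts, best first, with "confidence" (0 to 1); they miss things now and then, are a little off and sometimes report something else, mostly with a low value. They report only what shows in the picture. A call takes as long as a camera call. They do not tell look-alikes from the thing itself.
- spotter.find_in(camera, thing): "xyz" ([x, y, z] in m, in world coordinates, good to about 4 mm: the middle of the surface that is visible of it).
The state is a dict: "clock": time; "q": joint angles; "dq": joint speeds; "joint_torque": joint torques, N m; "tcp_pos": TCP position; "orientation": TCP orientation; "wrist_force": force on the tool from outside, world axes, zero at the start; "wrist_torque": the same for the moment, N m; "width": finger opening in m.
Only numpy, scipy, OpenCV 4.12 (cv2) and the standard library are available. Lean on these libraries where they do the work, as an engineer would, in place of code of your own. Each camera call takes 0.05 s, during which the arm holds its last target.

## Working session

There is one attempt and no reset: what is moved stays moved. The work goes in short steps, each a Python script; the robot and the scene stay as the last script left them, time stands still between calls to the robot, and variables do not carry over. Pictures are saved under pics/ and viewed, and the job is handed in when it is done.

```bash
ls; mkdir -p pics
python3 - <<'E'
from plant import robot, kin, monitor, cams, ticket, spotter
import cv2
s=monitor.get_state(); print(s, robot.grip_depth)
for c in ["scene","side","wrist"]:
    f=cams.grab_frame(c); cv2.imwrite(f"pics/{c}0.png",f[:,:,::-1])
    print(c,cams.camera_params(c))
    for t in ["heater","block","handle"]:
        print(t,[(r['xyz'],r['confidence']) for r in spotter.find_in(c,t)])
E
```

```text
pics
{'clock': 0.0, 'q': array([-0.07020556,  0.52203549, -0.03634563,  1.59997576,  0.02119848,
        1.02106527, -0.11280919]), 'dq': array([-0.00065418,  0.00052434, -0.00077743,  0.00032518,  0.0001783 ,
       -0.00094883, -0.00070135]), 'joint_torque': array([-4.24098413e-03, -9.27110124e+01,  1.97758444e+00, -3.69928443e+01,
        1.76317629e-02,  8.19846697e-03, -6.58496788e-05]), 'tcp_pos': array([ 6.24685781e-01, -2.00815078e-05,  2.30723678e-01]), 'orientation': array([-3.14049561e+00,  6.59862805e-05,  1.57079718e+00]), 'wrist_force': array([-0.5124113 , -0.04686781,  0.71123637]), 'wrist_torque': array([-0.02048645, -0.01449304,  0.00219899]), 'width': 0.08556627161978018} 0.0187
scene {'fx': 481.3694534637446, 'fy': 481.3694534637446, 'cx': 253.39927928830267, 'cy': 192.99677292321175, 'D': array([-0.04408097,  0.        ,  0.        ,  0.        ,  0.        ]), 'extrinsics': array([[-0.80196772, -0.59732671,  0.00697013,  0.46092999],
       [ 0.34939591, -0.45956916,  0.81652843, -0.24157992],
       [-0.48453099,  0.65726478,  0.57726314, -1.22253509],
       [ 
[... 808 characters left out ...]
, 0.8)]
wrist {'fx': 287.59918196371086, 'fy': 287.59918196371086, 'cx': 257.0030001424584, 'cy': 194.93260043768893, 'D': array([0.00965143, 0.        , 0.        , 0.        , 0.        ]), 'mount': array([[-8.71212557e-04,  9.57113182e-01,  2.89712956e-01,
         7.42795049e-02],
       [ 9.99999599e-01,  8.94252170e-04,  5.28511659e-05,
        -1.88235290e-04],
       [-2.08491892e-04,  2.89712886e-01, -9.57113577e-01,
        -1.41217113e-01],
       [ 0.00000000e+00,  0.00000000e+00,  0.00000000e+00,
         1.00000000e+00]])}
heater [([0.3899, -0.1046, 0.0437], 0.97), ([0.5506, 0.0863, 0.0432], 0.74)]
block [([0.5492, 0.0769, 0.063], 0.89)]
handle [([0.546, 0.0777, 0.0628], 0.97)]
```

View pics/scene0.png

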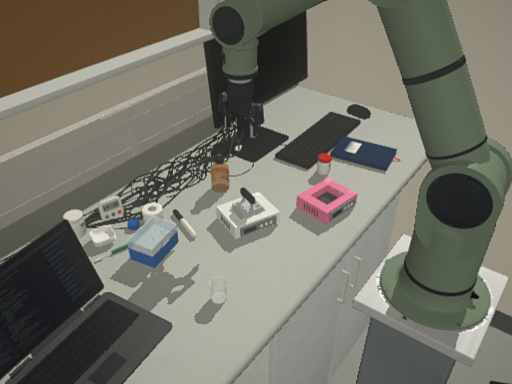

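View pics/side0.png

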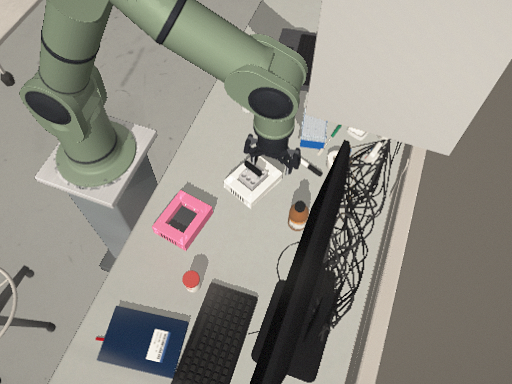

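View pics/wrist0.png

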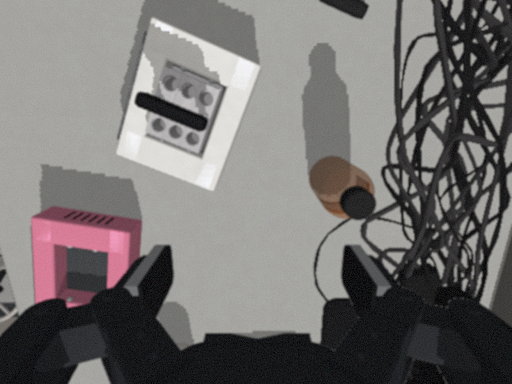

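```bash
cat > h.py <<'E'
import numpy as np, cv2
from scipy.spatial.transform import Rotation as R
from plant import robot, kin, monitor, cams, ticket, spotter
def campose(name,s):
    p=cams.camera_params(name)
    if name=="wrist":
        T=np.eye(4);T[:3,:3]=R.from_euler('xyz',s['orientation']).as_matrix();T[:3,3]=s['tcp_pos']
        return p,T@p['mount']
    return p,np.linalg.inv(p['extrinsics'])
def back(name,s,px,z):
    p,C=campose(name,s)
    K=np.array([[p['fx'],0,p['cx']],[0,p['fy'],p['cy']],[0,0,1]])
    u=cv2.undistortPoints(np.array(px,float).reshape(-1,1,2),K,p['D']).reshape(-1,2)
    out=[]
    for a,b in u:
        d=C[:3,:3]@np.array([a,-b,-1]);o=C[:3,3]
        out.append(o+d*(z-o[2])/d[2])
    return np.array(out)
def proj(name,s,X):
    p,C=campose(name,s);E=np.linalg.inv(C)
    K=np.array([[p['fx'],0,p['cx']],[0,p['fy'],p['cy']],[0,0,1]])
    c=(np.atleast_2d(X)@E[:3,:3].T+E[:3,3])*[1,-1,-1]
    return cv2.projectPoints(c,np.zeros(3),np.zeros(3),K,p['D'])[0].reshape(-1,2)
E
python3 - <<'E'
from h import *
s=monitor.get_state()
np.set_printoptions(precision=4,suppress=True)
c=back("wrist",s,[(153,18),(260,66),(214,190),(117,153)],.046);print(c)
print(c.mean(0),np.linalg.norm(np.roll(c,-1,0)-c,axis=1))
d=np.roll(c,-1,0)-c;print(np.arctan2(d[:,1],d[:,0]))
b=back("wrist",s,[(138,100),(206,123)],.100);print(b,b.mean(0),np.linalg.norm(b[1]-b[0]),np.arctan2(*(b[1]-b[0])[1::-1]))
im=cv2.imread('pics/wrist0.png')[0:210,90:290];cv2.imwrite('pics/crop.png',cv2.resize(im,None,fx=3,fy=2.8,interpolation=2))
E
```

```text
[[ 0.5214  0.1596  0.046 ]
 [ 0.628   0.1159  0.046 ]
 [ 0.574  -0.0184  0.046 ]
 [ 0.4662  0.0252  0.046 ]]
[0.5474 0.0706 0.046 ] [0.1153 0.1448 0.1164 0.1453]
[-0.3891 -1.9528  2.757   1.181 ]
[[0.518  0.0809 0.1   ]
 [0.5779 0.0609 0.1   ]] [0.548  0.0709 0.1   ] 0.06317364370675171 -0.3220746729259647
```

View pics/crop.png

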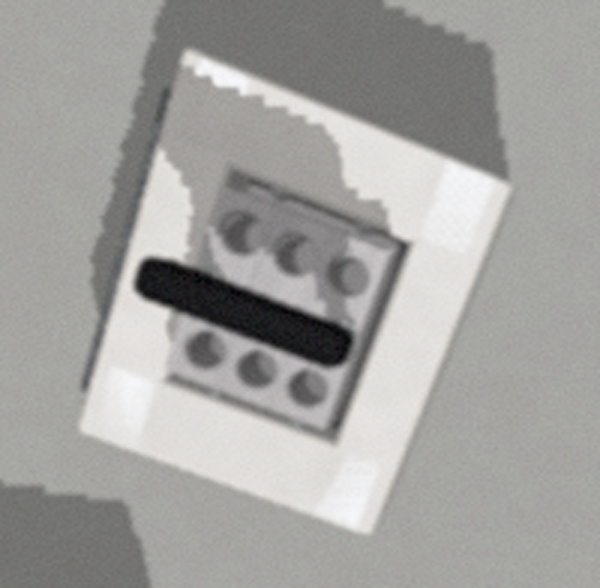

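Run:
```python
from h import *
np.set_printoptions(precision=4,suppress=True)
s=monitor.get_state()
for t in ["amber","pot","beaker"]:
    print(t,[(r['xyz'],r['confidence']) for r in spotter.find_in("wrist" if t=="amber" else "scene",t)])
yaw=-.386
for yw in (yaw,yaw+np.pi):
  for a in (-.35,0,.35):
    o=(R.from_rotvec(a*np.array([np.cos(yaw),np.sin(yaw),0]))*R.from_euler('xyz',[np.pi,0,yw])).as_euler('xyz')
    print(yw,a,kin.inverse_kinematics([.5475,.0708,.09],o))
```

```text
amber []
pot [([0.4941, -0.2925, 0.0414], 0.64)]
beaker [([0.4127, 0.359, 0.0344], 0.76)]
-0.386 -0.35 [-0.7334  0.7901  0.5364  1.7633 -0.1302  0.8978 -2.1578]
-0.386 0 [-0.4969  0.6391  0.3679  1.9203 -0.3638  0.6472 -1.8587]
-0.386 0.35 [-0.0953  0.5864  0.0594  2.0348 -0.7915  0.5016 -1.3063]
2.755592653589793 -0.35 [-0.2466  0.7131 -0.2038  1.7356  0.4434  1.0139  0.4703]
2.755592653589793 0 [-0.0277  0.6129 -0.2878  1.8951  0.2659  0.6706  0.7093]
2.755592653589793 0.35 [ 0.3537  0.6343 -0.5452  2.0115  0.0008  0.4075  1.1088]
```

Run:
```python
from h import *
np.set_printoptions(precision=4,suppress=True)
robot.move_ptp([.5475,.0708,.18],[np.pi,0,-.386+np.pi])
s=monitor.get_state(); print(s['clock'],s['tcp_pos'],s['orientation'])
f=cams.grab_frame("wrist"); cv2.imwrite("pics/w1.png",f[:,:,::-1])
np.save('s1.npy',s,allow_pickle=True)
```

```text
1.625 [0.5481 0.0703 0.1803] [3.1415 0.0006 2.7519]
```

View pics/w1.png

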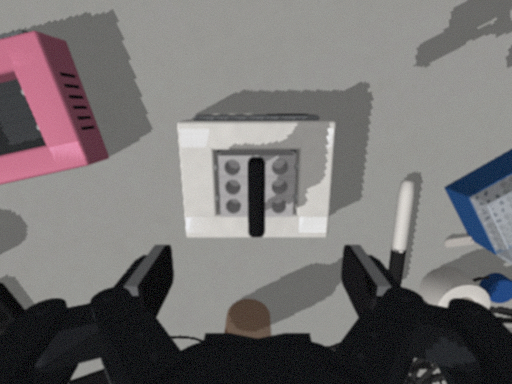

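Run:
```python
from h import *
np.set_printoptions(precision=4,suppress=True)
s=np.load('s1.npy',allow_pickle=True).item()
b=back("wrist",s,[(257,157.5),(257,236.5)],.104);print(b,b.mean(0),np.linalg.norm(b[1]-b[0]),np.arctan2(*(b[1]-b[0])[1::-1]))
c=back("wrist",s,[(178,122),(335,121),(327,238),(187,238)],.046);print(c.mean(0),np.linalg.norm(np.roll(c,-1,0)-c,axis=1))
d=np.roll(c,-1,0)-c;print(np.arctan2(d[:,1],d[:,0]))
w=back("wrist",s,[(214,150),(299,150),(297,216),(216,216)],.046);print(w.mean(0))
print(back("wrist",s,[(248,318)],.06))
```

```text
[[0.5131 0.0851 0.104 ]
 [0.5737 0.0601 0.104 ]] [0.5434 0.0726 0.104 ] 0.0656219066306083 -0.39053180720770553
[0.5456 0.0714 0.046 ] [0.1457 0.1188 0.1467 0.1179]
[ 1.1864 -0.382  -1.9614  2.751 ]
[0.5463 0.0709 0.046 ]
[[0.6788 0.0063 0.06  ]]
```

```bash
cat >> h.py <<'E'
YAW=-.388; WC=np.array([.5455,.0715]); 
def blockT(l,r):
    a=np.arcsin((l-r)/.074); c,s_=np.cos(a),np.sin(a)
    Y=[37*c-0*s_,37*c-11*s_,-37*c,-37*c-11*s_]
    Z=[1e3*l,1e3*l+11*c,1e3*r,1e3*r+11*c]
    y=[v for v,z in zip(Y,Z) if z<45]
    sh=-(max(y)+min(y))/2e3 if y and min(y)<0<max(y) else 0
    Ry=R.from_euler('z',YAW)*R.from_euler('x',a)
    mid=np.array([*WC,(l+r)/2])+R.from_euler('z',YAW).apply([0,sh,0])
    T=np.eye(4);T[:3,:3]=Ry.as_matrix();T[:3,3]=mid-Ry.apply([0,0,.004]);return T
def go(l,r,v=.03):
    T=blockT(l,r)@np.load('bt.npy')
    robot.move_linear(T[:3,3],R.from_matrix(T[:3,:3]).as_euler('xyz'),v)
def tcpT(s):
    T=np.eye(4);T[:3,:3]=R.from_euler('xyz',s['orientation']).as_matrix();T[:3,3]=s['tcp_pos'];return T
def rep():
    s=monitor.get_state(); B=tcpT(s)@np.linalg.inv(np.load('bt.npy'))
    p=lambda y:(B@[0,y,.004,1])[2]*1e3
    Rw=R.from_euler('z',-YAW)
    print("t%.2f l%.1f r%.1f w%.1f F %s M %s (heater axes)"%(s['clock'],p(.037),p(-.037),s['width']*1e3,Rw.apply(s['wrist_force']).round(1),Rw.apply(s['wrist_torque']).round(2)))
    return s
def snap(n,cams_=("side",)):
    for c in cams_: 
        f=cams.grab_frame(c);cv2.imwrite(f"pics/{n}_{c}.png",f[:,:,::-1])
E
python3 - <<'E'
from h import *
np.set_printoptions(precision=4,suppress=True)
o=[np.pi,0,YAW+np.pi]
robot.move_linear([*WC,.073],o,.12)
s=monitor.get_state();print(s['tcp_pos'],s['orientation'],s['wrist_force'])
robot.clamp(100)
s=monitor.get_state();print(s['clock'],s['tcp_pos'],s['orientation'],s['wrist_force'],s['wrist_torque'],s['width'])
np.save('bt.npy',np.linalg.inv(blockT(.024,.024))@tcpT(s))
snap("g",("side","scene","wrist"))
E
```

```text
[0.5459 0.0715 0.0736] [3.1412 0.0008 2.7534] [ 0.3526  0.0196 -0.1008]
3.375 [0.5453 0.0709 0.0732] [-3.1408 -0.0001  2.7533] [-3.5754 -3.2901  6.3636] [-0.605   0.461   0.0008] 0.01242687072520778
```

View pics/g_wrist.png

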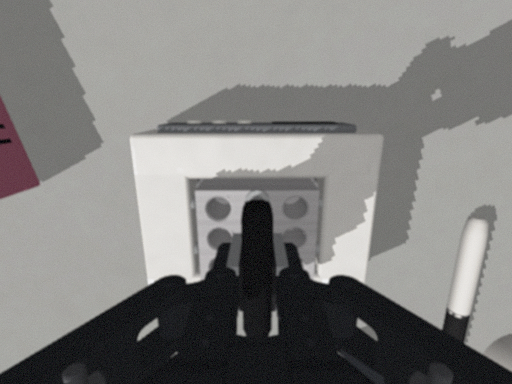

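Run:
```python
import cv2
a=cv2.imread('pics/g_side.png')[110:230,190:330];b=cv2.imread('pics/g_scene.png')[130:250,180:320]
cv2.imwrite('pics/gc.png',cv2.hconcat([cv2.resize(i,(400,343),interpolation=2) for i in(a,b)]))
```

```text
(no output)
```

View pics/gc.png

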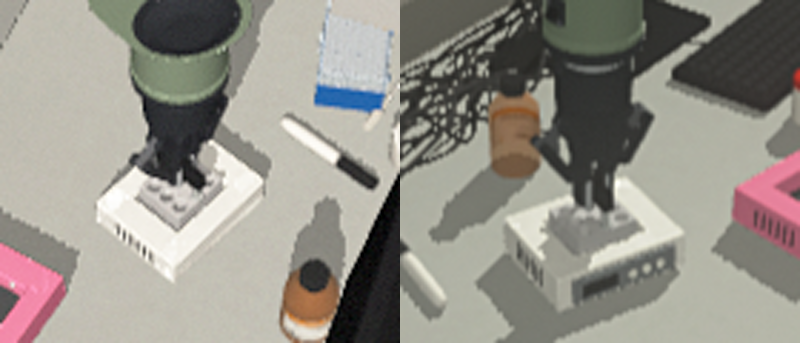

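The bar (wrist px 257, 200–335) sits between the pads, and the jaws have stopped on it. The white heater is the one below. Next I'll rock the first side up.

Run:
```python
from h import *
rep()
for l in (.028,.032,.036):
    go(l,.024); rep()
robot.pause(.3); rep()
snap("t1",("side","scene","wrist"))
for p in("side_l","side_r"): print(p,[(x['xyz'],x['confidence']) for x in spotter.find_in("wrist",p)])
a=cv2.imread('pics/t1_side.png')[110:230,190:330];b=cv2.imread('pics/t1_scene.png')[130:250,180:320]
cv2.imwrite('pics/t1c.png',cv2.hconcat([cv2.resize(i,(400,343),interpolation=2) for i in(a,b)]))
```

```text
t3.52 l24.0 r24.0 w12.6 F [-0.9 -4.1  5.9] M [-0.74  0.23  0.  ] (heater axes)
t3.79 l27.6 r23.7 w13.0 F [-2.  -1.1 -7.4] M [-0.47  0.49 -0.11] (heater axes)
t4.04 l31.6 r23.7 w12.5 F [-1.  -5.4 -5.4] M [-1.11 -0.03  0.01] (heater axes)
t4.29 l35.7 r23.7 w12.8 F [-0.8 -1.1 -9.8] M [-0.97 -0.08 -0.  ] (heater axes)
t4.59 l35.7 r23.8 w12.4 F [  1.   -2.4 -11.9] M [-1.44 -0.26 -0.02] (heater axes)
side_l [([0.5286, 0.0631, 0.0711], 0.88)]
side_r [([0.5286, 0.0631, 0.0711], 0.88)]
```

View pics/t1c.png

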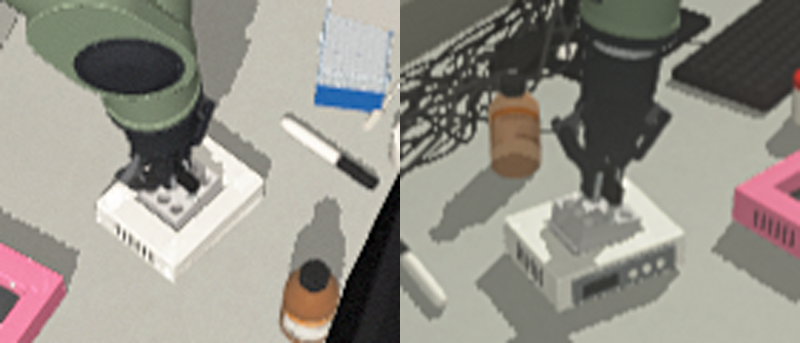

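View pics/t1_wrist.png

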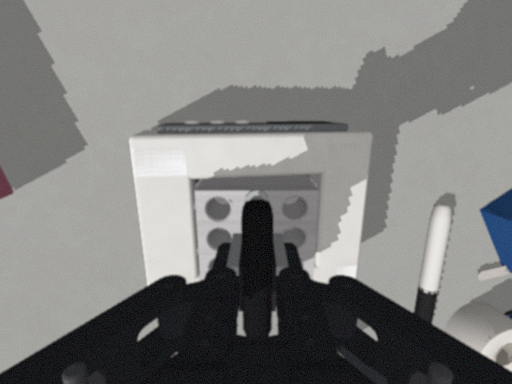

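Run:
```python
from h import *
go(.0375,.024); rep(); robot.pause(.2); rep()
go(.035,.024); rep(); robot.pause(.2); rep()
for r in (.027,.030): go(.035,r); rep()
```

```text
t5.09 l37.1 r23.7 w12.3 F [ -0.3  -3.1 -18. ] M [-1.85  0.18 -0.01] (heater axes)
t5.29 l37.1 r23.7 w12.9 F [ -1.2  -4.4 -17.8] M [-2.38  0.28 -0.01] (heater axes)
t5.54 l35.3 r24.3 w12.5 F [  0.6  -1.  -11.5] M [-1.03 -0.06 -0.09] (heater axes)
t5.74 l35.2 r24.2 w12.5 F [ -0.9   0.5 -10.6] M [-0.47  0.05  0.04] (heater axes)
t5.99 l35.1 r27.1 w12.5 F [  1.6   3.5 -16.1] M [ 0.27 -0.31 -0.03] (heater axes)
t6.24 l35.3 r30.2 w12.3 F [  0.2   5.1 -11.1] M [ 0.66 -0.21  0.  ] (heater axes)
```

Run:
```python
from h import *
snap("t2",("wrist",))
g=cv2.cvtColor(cv2.imread('pics/g_wrist.png'),6).astype(np.float32)
for n in("t1","t2"):
    t=cv2.cvtColor(cv2.imread(f'pics/{n}_wrist.png'),6).astype(np.float32)
    for x in((203,195,232,222),(280,195,310,222),(245,190,270,205)):
        x0,y0,x1,y1=x
        m=cv2.matchTemplate(t[y0-10:y1+10,x0-10:x1+10],g[y0:y1,x0:x1],cv2.TM_CCOEFF_NORMED);_,v,_,p=cv2.minMaxLoc(m)
        print(n,x,np.array(p)-10,round(v,3))
```

```text
t1 (203, 195, 232, 222) [0 0] 0.989
t1 (280, 195, 310, 222) [-1  0] 0.967
t1 (245, 190, 270, 205) [0 0] 0.992
t2 (203, 195, 232, 222) [0 0] 0.994
t2 (280, 195, 310, 222) [0 0] 0.972
t2 (245, 190, 270, 205) [0 0] 0.991
```

The block isn't slipping in the grip, because its holes stay fixed in the wrist image. The TCP-derived bead heights can be trusted, so I'll continue.

Run:
```python
from h import *
for l,r in ((35,33),(35,36.5)): go(l/1e3,r/1e3); rep()
robot.pause(.2); rep()
go(.035,.035); rep()
for l in (39,43,46.5): go(l/1e3,.035); rep()
robot.pause(.4); rep()
snap("t3",("wrist","scene","side"))
g=cv2.cvtColor(cv2.imread('pics/g_wrist.png'),6).astype(np.float32)
t=cv2.cvtColor(cv2.imread(f'pics/t3_wrist.png'),6).astype(np.float32)
for x in((203,195,232,222),(280,195,310,222),(245,190,270,205)):
        x0,y0,x1,y1=x
        m=cv2.matchTemplate(t[y0-10:y1+10,x0-10:x1+10],g[y0:y1,x0:x1],cv2.TM_CCOEFF_NORMED);_,v,_,p=cv2.minMaxLoc(m)
        print(x,np.array(p)-10,round(v,3))
a=cv2.imread('pics/t3_side.png')[110:230,190:330];b=cv2.imread('pics/t3_scene.png')[130:250,180:320]
cv2.imwrite('pics/t3c.png',cv2.hconcat([cv2.resize(i,(400,343),interpolation=2) for i in(a,b)]))
```

```text
t6.54 l35.3 r33.2 w12.7 F [-0.1  4.8 -0.7] M [0.71 0.19 0.01] (heater axes)
t6.79 l34.8 r36.2 w12.4 F [-0.7  3.9 -9.3] M [1.43 0.07 0.04] (heater axes)
t6.99 l34.8 r36.2 w12.5 F [ -0.5   6.4 -12.5] M [1.72 0.01 0.04] (heater axes)
t7.24 l35.1 r35.0 w12.7 F [ 1.9  2.7 -6.5] M [ 0.8   0.02 -0.03] (heater axes)
t7.50 l38.9 r35.0 w12.3 F [-2.1  0.8 -8.8] M [0.09 0.45 0.02] (heater axes)
t7.76 l43.4 r35.4 w12.5 F [-2.8 -1.7  1.8] M [-0.21  0.67 -0.04] (heater axes)
t8.01 l46.7 r35.2 w12.7 F [ 0.4  2.  -3.1] M [ 0.02 -0.06 -0.01] (heater axes)
t8.41 l46.5 r35.0 w12.2 F [ 0.1  0.9 -2.3] M [ 0.02 -0.15 -0.03] (heater axes)
(203, 195, 232, 222) [0 0] 0.994
(280, 195, 310, 222) [0 0] 0.975
(245, 190, 270, 205) [0 0] 0.995
```

View pics/t3c.png

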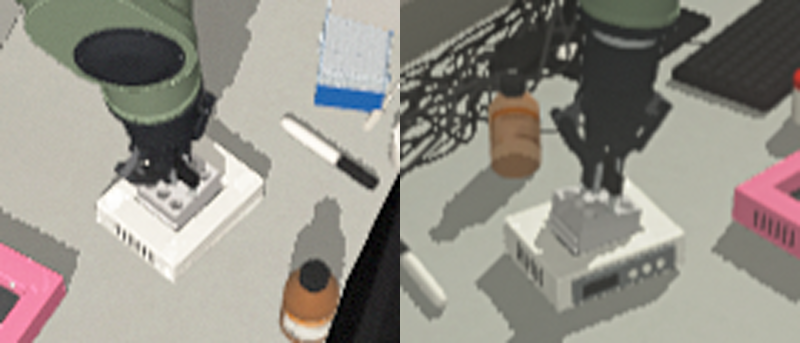

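Side l is at 46.5 and r at 35.0, which is the second notch. Next I'll rock the other side free, level the block and lift it clear.

Run:
```python
from h import *
for l,r in ((46.5,40),(46.5,44),(46.5,48),(48,48),(66,66)): go(l/1e3,r/1e3); rep()
robot.pause(.5); s=rep()
B=tcpT(s)@np.linalg.inv(np.load('bt.npy')); print(B[:3,3]-[*WC,.046], B[:3,2])
snap("f",("wrist","scene","side"))
a=cv2.imread('pics/f_side.png')[110:230,190:330];b=cv2.imread('pics/f_scene.png')[130:250,180:320]
cv2.imwrite('pics/fc.png',cv2.hconcat([cv2.resize(i,(400,343),interpolation=2) for i in(a,b)]))
```

```text
t8.86 l46.8 r40.2 w12.4 F [ 1.   6.5 -1.8] M [ 1.7  -0.16 -0.03] (heater axes)
t9.12 l46.5 r43.9 w12.8 F [0.5 6.5 0.8] M [ 1.52 -0.09  0.01] (heater axes)
t9.38 l46.1 r47.6 w12.6 F [ 0.7 -1.1 -3.9] M [-0.01  0.02 -0.07] (heater axes)
t9.63 l47.8 r47.8 w12.4 F [-0.8 -0.2 -4.6] M [-0.02 -0.06  0.  ] (heater axes)
t10.38 l65.9 r65.9 w12.3 F [ 0.4 -0.1 -4.4] M [-0.05 -0.   -0.03] (heater axes)
t10.88 l66.0 r66.0 w12.3 F [-0.2  0.2 -3.9] M [0.02 0.02 0.  ] (heater axes)
[-1.01043518e-05  1.21670773e-07  1.59595849e-02] [5.47811363e-05 5.20837017e-07 9.99999998e-01]
```

View pics/fc.png

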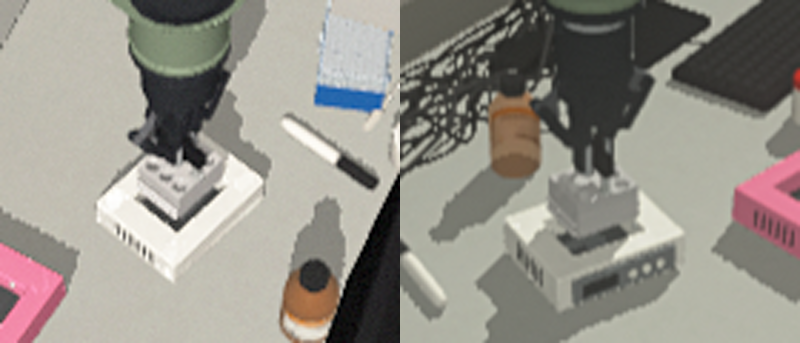

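View pics/f_scene.png

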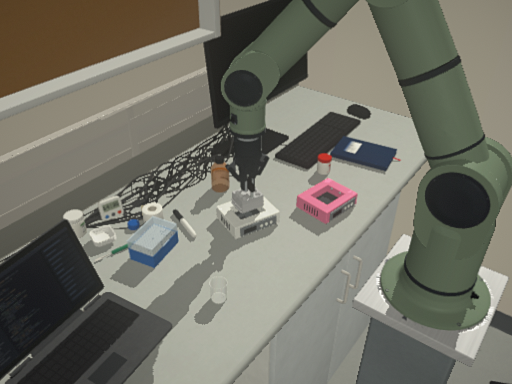

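The block hangs level above the open well (scene px 248, 200), and the force on it matches its weight (~4 N). The bottle (220,175), pot (324,163) and beaker (219,290) haven't moved.

```bash
python3 -c "
from h import *
ticket.job_done(); rep()"
```

```text
the job is handed in; nothing more can be done
the job is handed in; nothing more can be done
```

I rocked the block out of the white heater by its black handle bar and handed the job in at about 11 s of the 42 s allowed. It reported no verdict.

| Step | +y side (mm above bench) | -y side (mm above bench) |
|---|---|---|
| First rock | about 36, up a notch | about 24, still down |
| Other side rocked | about 35 | about 35 |
| Second notch | 46.5, free | 35.0, still held at its first notch |
| Last side freed | 46 to 48 | 46 to 48 |

These heights come from the gripper position, assuming the block doesn't slip in the grip. I checked that by comparing the block's holes in the wrist pictures, and they stayed within 1 pixel up to the second notch. I didn't repeat that comparison after the lift.

**Last checks:** the block was level, about 16 mm above the heater's top and centred over the well. The vertical force was about 4 N, close to its weight, with almost no moment, so it was hanging free. The bottle, pot and beaker looked unmoved in the last scene picture.

**Missed or unclear:** the spotter didn't find the bottle, and it returned the same point for both bead sides, so I used neither result.

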